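# Lay the copper busbar across its two insulators

### The arm

A 6-joint arm with a two-finger parallel gripper is mounted at the origin on the work surface. World frame = base frame: x ahead of the robot, y to its left, z up, the work surface at z = 0. Lengths are in m, angles in degrees, forces in N, time in s.
With the tool pointing down it reaches from about 0.4 to 0.825 m from the base axis. Payload 7 kg.
Tool frame: the origin (TCP) lies midway between the tips of the shut fingers; the grasp point (between the pads) lies 19 mm behind it; z points along the fingers, y is the line along which they close (so a half turn about z gives the same grasp; the last joint's range is limited). The gripper opens to 88 mm and grips with 3 to 60 N. Pads are 19 mm wide; open, the fingers measure 130 mm over their backs; the gripper's body (78 mm by 193 mm) begins 47 mm behind the grasp point.
Start: joints at [-47.263, 20.546, 0.682, 0, -70.136, -16.507], TCP at [0.298, -0.605, 0.227] pointing down, gripper open.
Joint ranges: [-176.03, 176.03], [-82.01, 121.73], [-58.28, 71.71], [-173.87, 95.51], [-174.79, -0.11], [-173.66, 173.66]. Speed limits (degrees/s): [136.94, 136.94, 172.46, 180, 180, 180].

### API

Orientations are given as [roll, pitch, yaw] about the fixed x, y, z axes, in that order (R = Rz(yaw) Ry(pitch) Rx(roll)).
In Python, from plant import * gives the robot as it stands.
- The arm moves only by the tool move_arm, never from a script. Its argument "commands" is a list of rows, each a list of 7 numbers: the shift along the world's x, y, z in mm, then the turn, a rotation vector about the world's x, y, z in degrees, then the opening in per cent of the stroke, from 0 (shut) to 100 (fully open). In form: [[x, y, z, rx, ry, rz, fingers], ...]. A call has 1 to 20 rows; each row shifts and turns the commanded pose from where the row before left it; what a row does not reach is not made up. A row lasts 1/10 s, in which the tool goes at most 50 mm and 8.59 degrees, less where a joint would pass 70% of its speed; a pose out of reach is approached as far as the arm can. A call with a gripper value outside its range is refused whole. The fingers move at their own pace and stop on an object; "squeeze" is the grip in N (left out, the last holds). Time passes only in rows, so rows that do not move let the fingers close. It gives the time, the measured TCP pose, the force and the opening at its end, in the units of the state.
- get_state(): the state, without advancing time (a new reading comes with each control period).
- capture(name): name is "scene" or "top" or "wrist"; returns a dict with "frame" (420x560x3 uint8, blue, green, red), "camera_matrix" (3x3 intrinsics, pixels), "world_to_cam" (4x4, takes a point from world to camera coordinates); the wrist camera has in their place "tool_from_camera" (4x4, takes a point from camera to tool coordinates, whose origin is the TCP and whose axes are the flange's). Camera axes: x right, y up, looking along -z (the intrinsics and any distortion apply to the point x, -y, -z); pixel columns grow to the right and rows downward; lengths in m; the calibration is good to about 2 mm. A picture is of the moment at which its call begins: read the wrist's pose just before it. There is no depth.
- close_job(): hands the job in, once; it reports no verdict.
The state is a dict: "time_s": time; "joints": joint angles; "qd": joint speeds; "joint_torque": joint torques, N m; "tcp_pos": TCP position; "eef_rot": TCP orientation; "contact_force": force on the tool from outside, world axes, zero at the start; "moment": the same for the moment, N m; "gripper_width": finger opening in m.
Only numpy, scipy, OpenCV 4.12 (cv2) and the standard library are available. Lean on these libraries where they do the work, as an engineer would, in place of code of your own. Each camera call takes 0.05 s, during which the arm holds its last target. There are 200 camera calls.

### The job

Pick up the copper busbar from the blue battens and lay it gently (do not drop it) across the two red insulators on the white mounting plate, lying flat on both, in line with them and centred so that it overhangs both alike. Then let go of it. Leave the aluminium bar and the loose spare red insulator where they are.

Things in the scene. Friction and masses are not known exactly. Their poses are not given: they have to be found in the camera images.
- busbar_mid (a point): Centre of the loose copper bar, 220 x 25 x 8 mm (x along its length, y width, z up), about 0.4 kg; ends alike, dark hole marks 75 mm from its middle. It starts flat on two blue battens 25 mm high, 22 mm wide, crossing under it about 60 mm either side of its middle, where it is free beneath. The aluminium bar lies parallel beside it, centre lines 96 mm apart, on either side.
- mount_mid (a point): Midpoint between the two fixed red insulators, level with their flat tops, 48 mm above the bench. They stand 75 mm from it along +x and -x, 38 mm in diameter, a brass dot on each; z up. White plate below: 280 x 170 mm (x, y), 3 mm thick; a row of terminals at y = +60 mm, 34 mm wide, tops 26 mm below this point. A bar lying right has its centre 4 mm above this point, length along x.
- alubar_mid (a point): Centre of the loose silver-grey aluminium bar, of the same shape as the copper one (220 x 25 x 8 mm, 0.12 kg), on the same blue battens: not to be used or moved.
- spare_mid (a point): Centre (half-way up) of a loose spare red insulator, 40 mm in diameter and 45 mm high, standing upright on the bare bench: not to be used or moved.
There are look-alikes about, which are no part of the job. Of the things shaped like the part that bears busbar_mid, the copper one is meant.

How it is judged:
By the outcome, as a careful person would: the job done as asked, in the order asked, and still so for the second after the job is handed in, with the robot touching nothing.
It also fails if it takes over 37 s, if anything falls off the work surface, if the arm or the gripper's body presses on something with over 40 N, if the wrist force passes 120 N, or if a joint passes its speed limit or range.

## Working session

There is one attempt and no reset: what is moved stays moved. The work goes in short steps, Python scripts to look and compute and a tool call to move; the robot and the scene stay as the last step left them, time stands still between calls to the robot, and variables do not carry over. Pictures are saved under pics/ and viewed, on a budget of 10 in all, crops included, one or two more only if the job needs it, and the job is handed in when it is done.

Besides the shell and the picture viewer there is one more tool, called as name(argument=value, ...), one argument or row to a line, values as JSON. move_arm: Moves the arm, as the interface text tells. Its arguments: {"type":"object","properties":{"commands":{"type":"array"},"squeeze":{"type":"number"}},"required":["commands"]}

```bash
mkdir -p pics; ls; cat > h.py <<'E'
import numpy as np, cv2
from plant import *
def ray(c,u,v,T=None):
    K=np.array(c["camera_matrix"]);d=np.array([(u-K[0,2])/K[0,0],-(v-K[1,2])/K[1,1],-1.0])
    M=np.linalg.inv(np.array(c["world_to_cam"])) if T is None else T@np.array(c["tool_from_camera"])
    return M[:3,3],M[:3,:3]@d
def onz(c,u,v,z,T=None):
    o,d=ray(c,u,v,T);return o+d*(z-o[2])/d[2]
def toolT(s):
    from scipy.spatial.transform import Rotation as R
    T=np.eye(4);T[:3,:3]=R.from_euler('xyz',s["eef_rot"],degrees=True).as_matrix();T[:3,3]=s["tcp_pos"];return T
E
python3 - <<'E'
from h import *
import pickle
s=get_state();print(s)
D={n:capture(n) for n in("scene","top","wrist")}
D['s']=s;pickle.dump(D,open('d0.pkl','wb'))
print([k for k in D['top']], D['top']['camera_matrix'])
for n in("scene","top","wrist"):cv2.imwrite(f'pics/{n}0.png',D[n]['frame'])
E
```

```text
pics
{'time_s': 0.0, 'joints': array([-4.72647394e+01,  2.05897407e+01,  6.34661160e-01, -1.95254837e-02,
       -7.01345850e+01, -1.65068216e+01]), 'qd': array([-0.02333301,  0.01336538,  0.03248853,  0.05453746,  0.02869756,
       -0.00987173]), 'joint_torque': array([ 7.18160645e-04, -5.82719135e+01,  2.93056458e+01,  6.99729368e+00,
        6.92753209e-03, -1.71849083e-04]), 'tcp_pos': array([ 0.29808352, -0.60508865,  0.22565041]), 'eef_rot': array([ 1.79908815e+02, -7.87987741e-03, -1.53778204e+02]), 'contact_force': array([0.04980384, 0.80217962, 0.77605605]), 'moment': array([-0.05713465, -0.00748043,  0.04426209]), 'gripper_width': 0.0879394618470328}
['frame', 'camera_matrix', 'world_to_cam'] [[432.80608647   0.         278.15796541]
 [  0.         432.80608647 205.32602304]
 [  0.           0.           1.        ]]
```

View pics/top0.png

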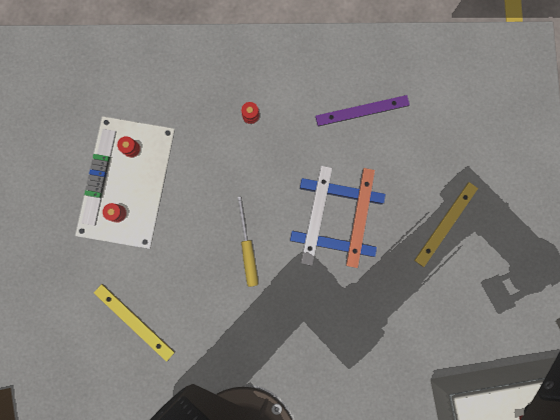

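View pics/scene0.png

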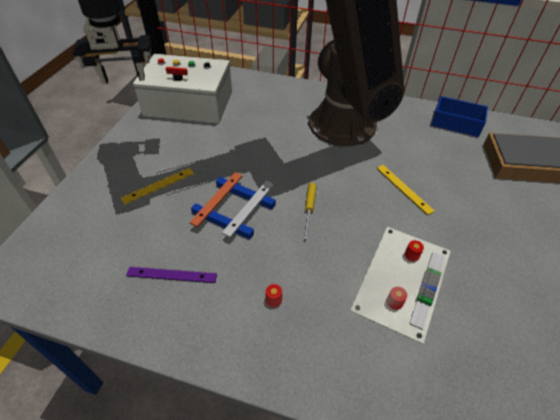

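Top view: candidates are copper (361,217), aluminium (317,215), purple (362,110), brass-yellow in shadow (445,225) and yellow (133,322). The orange-brown bar on the blue battens is the copper one. The mounted insulators are at (127,146) and (115,212) on the white plate; the spare is at (250,112) on the bare bench. The scene view agrees: copper (217,199), mount (405,275), spare (274,295).

```bash
python3 - <<'E'
from h import *
import pickle
D=pickle.load(open('d0.pkl','rb'))
def comps(f,lo,hi,amin,wrap=False):
    h=cv2.cvtColor(f,cv2.COLOR_BGR2HSV);m=cv2.inRange(h,lo,hi)
    if wrap:m|=cv2.inRange(h,(172,lo[1],lo[2]),(180,255,255))
    return [c for c in cv2.findContours(m,0,1)[0] if cv2.contourArea(c)>amin]
for n in('top','scene'):
    c=D[n];f=c['frame'];print(n)
    for k in comps(f,(5,90,110),(16,190,255),150):
        r=cv2.minAreaRect(k);b=cv2.boxPoints(r)
        if max(r[1])<40: continue
        P=np.array([onz(c,u,v,.033) for u,v in b])
        e=P[1]-P[0];g=P[2]-P[1];l=e if np.linalg.norm(e)>np.linalg.norm(g) else g
        print('cu',np.round(r[0]),P.mean(0).round(4),np.linalg.norm(e).round(4),np.linalg.norm(g).round(4),'yaw',np.degrees(np.arctan2(l[1],l[0])).round(1))
    for k in comps(f,(0,150,90),(4,255,255),60,True):
        (u,v),r=cv2.minEnclosingCircle(k)
        # brass dot: yellowish pixels within the blob
        x,y,w,hh=cv2.boundingRect(k);sub=cv2.cvtColor(f[y:y+hh,x:x+w],cv2.COLOR_BGR2HSV)
        m=cv2.inRange(sub,(9,60,90),(30,255,255));mm=cv2.moments(m,True)
        d=(x+mm['m10']/mm['m00'],y+mm['m01']/mm['m00']) if mm['m00'] else None
        print('red',round(u),round(v),round(r,1),d,mm['m00'],onz(c,*d,.048).round(4) if d else None)
f=D['top']['frame'];a=f[160:275,290:395]
b=D['wrist']['frame']
cv2.imwrite('pics/crop.png',np.hstack([cv2.resize(a,(350,383)),cv2.resize(b,(450,383))]))
E
```

```text
top
cu [360. 218.] [ 0.4777 -0.2626  0.033 ] 0.2197 0.0262 yaw -11.9
red 112 212 9.3 (110.58823529411765, 211.3235294117647) 34.0 [0.4942 0.2771 0.048 ]
red 128 147 11.2 (125.0909090909091, 144.3030303030303) 33.0 [0.6413 0.2503 0.048 ]
red 250 112 10.3 (249.3939393939394, 109.48484848484848) 33.0 [ 0.7177 -0.0217  0.048 ]
scene
cu [216. 198.] [ 0.4816 -0.2643  0.033 ] 0.2257 0.0313 yaw 168.4
red 398 300 8.9 (399.14285714285717, 295.2857142857143) 7.0 [0.6493 0.2497 0.048 ]
red 273 295 11.0 (273.5, 290.5) 32.0 [ 0.7223 -0.0228  0.048 ]
red 414 250 10.3 (415.9130434782609, 245.56521739130434) 23.0 [0.4972 0.275  0.048 ]
```

View pics/crop.png

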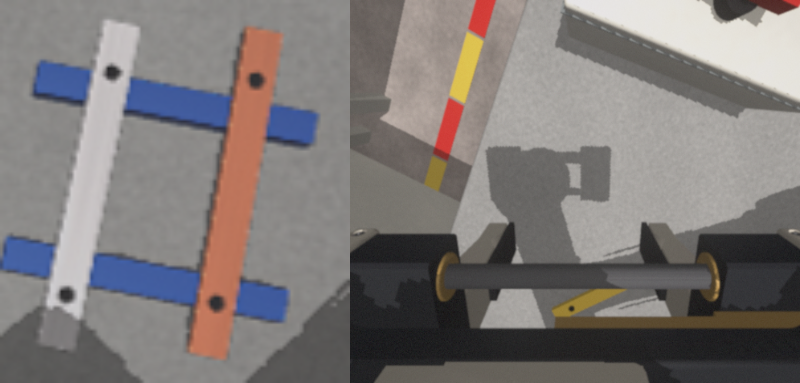

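Copper confirmed: 220×26 mm, yaw −11.9°, centre about (0.478, −0.263). The insulator dots are 149.5 mm apart as they should be, putting the mount at about (0.568, 0.264), yaw about −10.3°. I'm approaching above the copper bar.

move_arm(
  commands=[
    [15,28.5,-4,0,0,-3.2,100],
    [15,28.5,-4,0,0,-3.2,100],
    [15,28.5,-4,0,0,-3.2,100],
    [15,28.5,-4,0,0,-3.2,100],
    [15,28.5,-4,0,0,-3.2,100],
    [15,28.5,-4,0,0,-3.2,100],
    [15,28.5,-4,0,0,-3.2,100],
    [15,28.5,-4,0,0,-3.2,100],
    [15,28.5,-4,0,0,-3.2,100],
    [15,28.5,-4,0,0,-3.2,100],
    [15,28.5,-4,0,0,-3.2,100],
    [15,28.5,-4,0,0,-2.9,100],
    [0,0,0,0,0,0,100],
    [0,0,0,0,0,0,100],
    [0,0,0,0,0,0,100],
  ],
  squeeze=40,
)

```text
time_s: 1.65
tcp_pos: [0.4781, -0.2638, 0.1785]
eef_rot: [-180.0, -0.0, 168.1]
contact_force: [-0.4, 0.4, -0.1]
gripper_width: 0.0874
```

```bash
cat > w.py <<'E'
from h import *
import sys
s=get_state();c=capture('wrist');T=toolT(s);z=float(sys.argv[2])
print(s['time_s'],s['tcp_pos'],s['eef_rot'],s['contact_force'],s['joints'].round(0),s['gripper_width'])
f=c['frame'];cv2.imwrite(f'pics/{sys.argv[1]}.png',f)
h=cv2.cvtColor(f,cv2.COLOR_BGR2HSV);m=cv2.inRange(h,(5,90,90),(16,190,255))
for k in cv2.findContours(m,0,1)[0]:
    if cv2.contourArea(k)<600: continue
    r=cv2.minAreaRect(k);P=np.array([onz(c,u,v,z,T) for u,v in cv2.boxPoints(r)])
    e=P[1]-P[0];g=P[2]-P[1];l=e if np.linalg.norm(e)>np.linalg.norm(g) else g
    print('cu',np.round(r[0]),np.round(r[1]),P.mean(0).round(4),np.linalg.norm(e).round(4),np.linalg.norm(g).round(4),'yaw',np.degrees(np.arctan2(l[1],l[0])).round(1))
E
python3 w.py w1 .033
```

```text
1.65 [ 0.47807413 -0.26378065  0.17854556] [-1.79997111e+02 -1.14686374e-02  1.68146482e+02] [-0.37957669  0.38105885 -0.1074965 ] [ -8.  11. -20.   0. -60. -94.] 0.08744149982868508
cu [284. 178.] [ 26. 211.] [ 0.4767 -0.262   0.033 ] 0.2183 0.0235 yaw 167.5
```

View pics/w1.png

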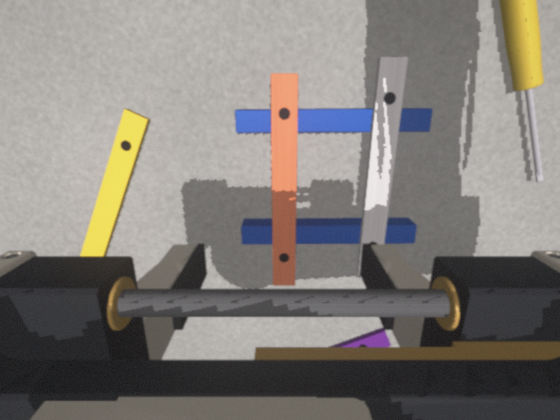

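Wrist view: copper bar is whole and unobstructed at (284,178); its centre and yaw agree with the top view to 1 mm and 0.4°, and the battens and aluminium bar (385,150) are clear of the fingers. Descending and gripping.

move_arm(
  commands=[
    [-1.4,1.6,-16,0,0,-0.5,100],
    [0,0,-18,0,0,0,100],
    [0,0,-18,0,0,0,100],
    [0,0,-18,0,0,0,100],
    [0,0,-18,0,0,0,100],
    [0,0,-18,0,0,0,100],
    [0,0,-18,0,0,0,100],
    [0,0,-16,0,0,0,100],
    [0,0,-14,0,0,0,100],
    [0,0,-12,0,0,0,100],
    [0,0,0,0,0,0,100],
    [0,0,0,0,0,0,100],
  ],
)

```text
time_s: 2.9
tcp_pos: [0.4768, -0.2623, 0.0127]
eef_rot: [-180.0, -0.0, 167.6]
contact_force: [0.1, -0.0, 0.2]
gripper_width: 0.0874
```

move_arm(
  commands=[
    [0,0,0,0,0,0,60],
    [0,0,0,0,0,0,40],
    [0,0,0,0,0,0,20],
    [0,0,0,0,0,0,0],
    [0,0,0,0,0,0,0],
    [0,0,0,0,0,0,0],
    [0,0,0,0,0,0,0],
    [0,0,0,0,0,0,0],
    [0,0,0,0,0,0,0],
    [0,0,0,0,0,0,0],
  ],
  squeeze=50,
)

```text
time_s: 3.9
tcp_pos: [0.4769, -0.2619, 0.0125]
eef_rot: [-180.0, -0.0, 167.6]
contact_force: [0.6, -0.1, 0.4]
gripper_width: 0.0243
```

move_arm(
  commands=[
    [0,0,5,0,0,0,0],
    [0,0,10,0,0,0,0],
    [0,0,18,0,0,0,0],
    [0,0,22,0,0,0,0],
    [0,0,25,0,0,0,0],
    [0,0,25,0,0,0,0],
    [0,0,20,0,0,0,0],
    [0,0,15,0,0,0,0],
    [0,0,10,0,0,0,0],
    [0,0,0,0,0,0,0],
    [0,0,0,0,0,0,0],
    [0,0,0,0,0,0,0],
  ],
)

```text
time_s: 5.1
tcp_pos: [0.4762, -0.2617, 0.1615]
eef_rot: [180.0, -0.1, 167.6]
contact_force: [0.1, -0.1, -4.0]
gripper_width: 0.0249
```

```bash
python3 w.py w2 .186
```

```text
5.1 [ 0.47618892 -0.26166801  0.16152714] [ 1.79988244e+02 -1.05058745e-01  1.67617817e+02] [ 0.12479001 -0.12207917 -4.04118825] [ -8.  11. -21.  -0. -58. -94.] 0.024890643410540206
cu [284. 332.] [31. 45.] [ 0.5046 -0.2671  0.186 ] 0.023 0.0196 yaw 77.7
cu [282. 164.] [249.  61.] [ 0.4245 -0.2506  0.186 ] 0.0236 0.111 yaw -10.7
```

View pics/w2.png

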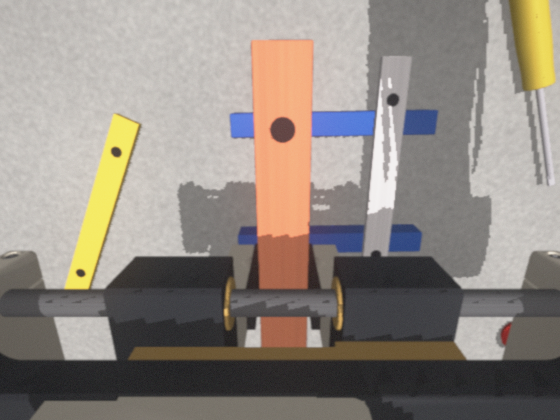

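Bar is held alone (weight 4 N), the aluminium bar still on its battens; the bar's end edge is at (282,41), hole at (283,130). I'll derive the bar's offset in the grip from them.

```bash
python3 - <<'E'
from h import *
s=get_state();c=capture('wrist');T=toolT(s);Ti=np.linalg.inv(T)
f=c['frame'];h=cv2.cvtColor(f,cv2.COLOR_BGR2HSV);m=cv2.inRange(h,(5,90,90),(16,190,255))
k=max(cv2.findContours(m,0,1)[0],key=cv2.contourArea)[:,0]
top=k[k[:,1]<k[:,1].min()+4];print(k[:,1].min(),top[:,0].min(),top[:,0].max())
for z in(.179,.182,.185):
  for u,v in((282.5,k[:,1].min()-.5),(283,130)):
    print(z,(Ti@np.append(onz(c,u,v,z,T),1))[:3].round(4))
c=capture('scene');cv2.imwrite('pics/s2.png',c['frame'])
# side markers: predicted mount shift
E
```

```text
40 251 312
0.179 [ 1.097e-01  1.000e-04 -1.730e-02]
0.179 [ 0.0738  0.0004 -0.0173]
0.182 [ 1.092e-01  1.000e-04 -2.030e-02]
0.182 [ 0.074   0.0004 -0.0203]
0.185 [ 0.1087  0.0002 -0.0233]
0.185 [ 0.0743  0.0004 -0.0233]
```

move_arm(
  commands=[
    [2,10,1,0,0,0,0],
    [4,25,1,0,0,0,0],
    [6,36,1,0,0,0.2,0],
    [7,40,1,0,0,0.2,0],
    [7,40,1,0,0,0.2,0],
    [7,40,1,0,0,0.2,0],
    [7,40,0,0,0,0.2,0],
    [7,40,0,0,0,0.2,0],
    [7,40,0,0,0,0.2,0],
    [7,40,0,0,0,0.2,0],
    [7,40,0,0,0,0.2,0],
    [7,40,0,0,0,0.2,0],
    [7,36,0,0,0,0.2,0],
    [7,30,0,0,0,0.2,0],
    [5,20,0,0,0,0,0],
    [2,10,0,0,0,0,0],
    [1,3,0,0,0,0,0],
    [0,0,0,0,0,0,0],
    [0,0,0,0,0,0,0],
    [0,0,0,0,0,0,0],
  ],
)

```text
time_s: 7.25
tcp_pos: [0.5738, 0.2671, 0.1688]
eef_rot: [180.0, 0.0, 170.0]
contact_force: [0.2, -0.0, -4.2]
gripper_width: 0.0243
```

```bash
python3 w.py w3 .182; python3 - <<'E'
from h import *
c=capture('top');cv2.imwrite('pics/t3.png',c['frame']);c=capture('scene');cv2.imwrite('pics/s3.png',c['frame'])
E
```

```text
7.25 [0.57383545 0.26708291 0.16880159] [1.79994981e+02 1.37634472e-03 1.69967992e+02] [ 1.56499202e-01 -3.78262294e-03 -4.19508046e+00] [  43.   19.   -9.   -0.  -62. -143.] 0.024306544084041155
cu [284. 332.] [31. 45.] [0.6119 0.2612 0.182 ] 0.025 0.0213 yaw 80.0
cu [282. 164.] [ 61. 249.] [0.5244 0.2756 0.182 ] 0.1203 0.0255 yaw 168.2
```

View pics/w3.png

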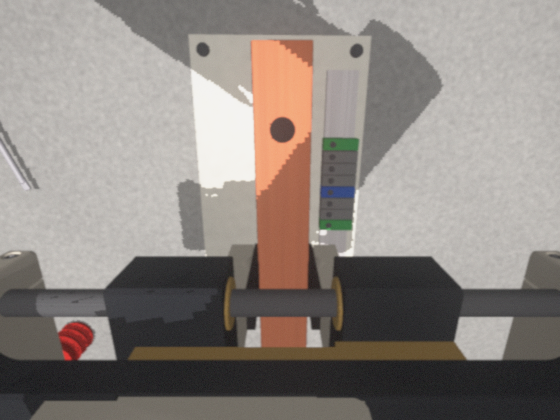

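Wrist view: the bar hides the insulators; its far end is at (282,41), and the plate corners at (203,49) and (356,50) lie parallel to it. In the grip, the bar centre is −0.7 mm along and +0.2 mm across, and flat. I'm sidestepping to see both insulators with the wrist camera.

move_arm(
  commands=[
    [10,-12,5,0,0,0,0],
    [15,-20,8,0,0,0,0],
    [15,-20,8,0,0,0,0],
    [10,-13,5,0,0,0,0],
    [0,0,0,0,0,0,0],
    [0,0,0,0,0,0,0],
    [0,0,0,0,0,0,0],
    [0,0,0,0,0,0,0],
  ],
)

```text
time_s: 8.2
tcp_pos: [0.6235, 0.2035, 0.1943]
eef_rot: [-180.0, -0.0, 170.1]
contact_force: [0.5, -0.0, -2.7]
gripper_width: 0.0241
```

```bash
python3 - <<'E'
from h import *
s=get_state();c=capture('wrist');T=toolT(s);f=c['frame'];cv2.imwrite('pics/w4.png',f)
print(s['tcp_pos'],s['eef_rot'])
h=cv2.cvtColor(f,cv2.COLOR_BGR2HSV);red=cv2.inRange(h,(0,150,60),(4,255,255))|cv2.inRange(h,(172,150,60),(180,255,255))
P=[]
for k in cv2.findContours(red,0,1)[0]:
    if cv2.contourArea(k)<150: continue
    x,y,w,hh=cv2.boundingRect(k);m=cv2.inRange(h[y:y+hh,x:x+w],(9,60,60),(30,255,255))
    n,l,st,ce=cv2.connectedComponentsWithStats(m)
    print('red',x,y,w,hh)
    if n>1:
        i=1+st[1:,4].argmax();p=onz(c,x+ce[i][0],y+ce[i][1],.048,T);print('dot',ce[i]+[x,y],st[i,4],p.round(4));P.append(p)
for i in range(len(P)):
  for j in range(i):
    d=P[i]-P[j];print(i,j,np.linalg.norm(d).round(4),(P[i]+P[j])/2,np.degrees(np.arctan2(d[1],d[0])))
E
```

```text
[0.62346207 0.20354844 0.19428895] [-1.79987867e+02 -2.52696991e-02  1.70069067e+02]
red 310 175 38 42
dot [330.83892617 200.43624161] 149 [0.6416 0.2506 0.048 ]
red 316 25 36 37
dot [340.60775862  36.54310345] 232 [0.4938 0.2778 0.048 ]
1 0 0.1503 [0.5677039 0.2641672 0.048    ] 169.56417370505204
```

View pics/w4.png

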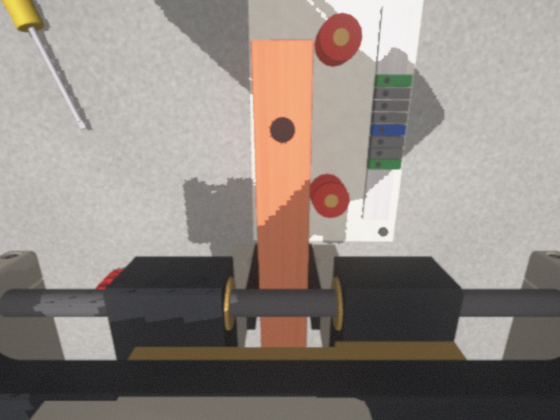

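Both insulators visible: dots at (341,37) and (331,200), 150.3 mm apart, mid (0.5677, 0.2642), agreeing with the top view to 1 mm. Moving over the mount and down to about 20 mm above.

move_arm(
  commands=[
    [-10,11,0,0,0,0,0],
    [-18,19,0,0,0,-0.25,0],
    [-18,19,0,0,0,-0.25,0],
    [-10.5,11.8,-10,0,0,0,0],
    [0,0,-20,0,0,0,0],
    [0,0,-25,0,0,0,0],
    [0,0,-25,0,0,0,0],
    [0,0,-25,0,0,0,0],
    [0,0,-18,0,0,0,0],
    [0,0,-10,0,0,0,0],
    [0,0,-5,0,0,0,0],
    [0,0,0,0,0,0,0],
    [0,0,0,0,0,0,0],
    [0,0,0,0,0,0,0],
    [0,0,0,0,0,0,0],
  ],
)

```text
time_s: 9.75
tcp_pos: [0.5678, 0.2642, 0.0574]
eef_rot: [179.9, 0.1, 169.5]
contact_force: [0.7, 0.3, -3.4]
gripper_width: 0.0245
```

move_arm(
  commands=[
    [-0.7,0,-4,0,0,0,0],
    [0,0,-5,0,0,0,0],
    [0,0,-4,0,0,0,0],
    [0,0,-3,0,0,0,0],
    [0,0,-1,0,0,0,0],
    [0,0,-1,0,0,0,0],
    [0,0,-1,0,0,0,0],
    [0,0,0,0,0,0,0],
    [0,0,0,0,0,0,0],
    [0,0,0,0,0,0,0],
  ],
)

```text
time_s: 10.75
tcp_pos: [0.5668, 0.264, 0.0377]
eef_rot: [180.0, 0.0, 169.5]
contact_force: [0.7, 0.1, -3.2]
gripper_width: 0.0246
```

move_arm(
  commands=[
    [0,0,-0.5,0,0,0,0],
    [0,0,-0.5,0,0,0,0],
    [0,0,0,0,0,0,0],
    [0,0,0,0,0,0,0],
  ],
)

```text
time_s: 11.15
tcp_pos: [0.5667, 0.2639, 0.0366]
eef_rot: [-180.0, -0.0, 169.5]
contact_force: [0.6, 0.3, -4.5]
gripper_width: 0.0244
```

move_arm(
  commands=[
    [0,0,-0.5,0,0,0,0],
    [0,0,0,0,0,0,0],
    [0,0,0,0,0,0,0],
  ],
)

```text
time_s: 11.45
tcp_pos: [0.5667, 0.2639, 0.0361]
eef_rot: [-180.0, -0.0, 169.5]
contact_force: [-0.2, -1.4, -4.6]
gripper_width: 0.0241
```

move_arm(
  commands=[
    [0,0,-0.5,0,0,0,0],
    [0,0,0,0,0,0,0],
    [0,0,0,0,0,0,0],
  ],
)

```text
time_s: 11.75
tcp_pos: [0.5668, 0.264, 0.0356]
eef_rot: [180.0, 0.0, 169.5]
contact_force: [-0.1, 0.4, -3.8]
gripper_width: 0.0244
```

move_arm(
  commands=[
    [0,0,-0.5,0,0,0,0],
    [0,0,0,0,0,0,0],
    [0,0,0,0,0,0,0],
  ],
)

```text
time_s: 12.05
tcp_pos: [0.5668, 0.264, 0.0355]
eef_rot: [180.0, 0.0, 169.5]
contact_force: [-3.2, -1.4, 3.8]
gripper_width: 0.0243
```

Contact came at the predicted height (force from −4 to +4 N). Releasing, then rising straight up.

move_arm(
  commands=[
    [0,0,0,0,0,0,0],
    [0,0,0,0,0,0,0],
    [0,0,0,0,0,0,33],
    [0,0,0,0,0,0,40],
    [0,0,0,0,0,0,60],
    [0,0,0,0,0,0,80],
    [0,0,0,0,0,0,80],
    [0,0,0,0,0,0,80],
    [0,0,0,0,0,0,80],
  ],
  squeeze=6,
)

```text
time_s: 12.95
tcp_pos: [0.5667, 0.2639, 0.0351]
eef_rot: [180.0, 0.0, 169.5]
contact_force: [-0.9, -0.3, 0.2]
gripper_width: 0.0679
```

move_arm(
  commands=[
    [0,0,3,0,0,0,80],
    [0,0,7,0,0,0,80],
    [0,0,15,0,0,0,80],
    [0,0,25,0,0,0,80],
    [0,0,30,0,0,0,80],
    [0,0,30,0,0,0,80],
    [0,0,30,0,0,0,80],
    [0,0,20,0,0,0,80],
    [0,0,0,0,0,0,80],
    [0,0,0,0,0,0,80],
    [0,0,0,0,0,0,80],
  ],
)

```text
time_s: 14.05
tcp_pos: [0.5662, 0.2636, 0.1944]
eef_rot: [-180.0, -0.1, 169.5]
contact_force: [0.0, 0.2, -0.4]
gripper_width: 0.0703
```

```bash
python3 w.py w5 .056; python3 - <<'E'
from h import *
c=capture('scene')['frame'];w=cv2.imread('pics/w5.png')
cv2.imwrite('pics/f5.png',np.hstack([cv2.resize(c[130:350,170:470],(400,293)),cv2.resize(w,(391,293))]))
E
```

```text
14.05 [0.56619047 0.26362073 0.19438986] [-1.79959417e+02 -5.42012800e-02  1.69520163e+02] [ 0.02766609  0.22463655 -0.35651424] [  43.   17.   -9.   -0.  -64. -143.] 0.07028287057942632
cu [283. 182.] [213.  28.] [0.5668 0.2639 0.056 ] 0.0247 0.217 yaw -9.6
```

View pics/f5.png

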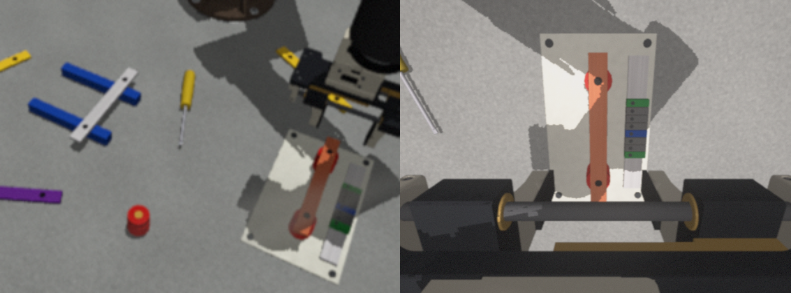

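The bar lies across both insulators, its holes sitting over the red discs. Aluminium bar and spare are unmoved, and the gripper is clear. Handing in.

```bash
python3 -c "
from plant import *
print(close_job())"
```

```text
the job is handed in; nothing more can be done
None
```

I picked up the copper busbar, laid it across the two red insulators with light contact (a change of about 8 N), let go and raised the gripper clear. The job was handed in about 14 s into the 37 s limit.

**Position:** in the last wrist view the bar's centre is at (0.5668, 0.2639), against a measured mount midpoint of (0.5677, 0.2642), so about 1 mm off along its length.

**Flatness:** its height in the grip and the height at first contact both matched a bar lying flat on the insulator tops.

**Other parts:** by eye in the last picture, the aluminium bar and spare insulator look unmoved; I did not re-measure them.

**Checks that disagreed slightly:**
- **Bar angle:** the last mask gave a yaw of −9.6°, while the line through the insulators is −10.4°. The tool's own yaw at release was −10.5°, so I put the difference down to noise in a partly shadowed mask.
- **Bar length:** it read 217 mm instead of 220 mm, probably because the gripper hides part of one end in that view.

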